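# Test-turn thumb screws in their gauge nuts and reject the one that jams

## Robot

A 6-joint arm with a two-finger parallel gripper is mounted at the origin on the work surface. World frame = base frame: x ahead of the robot, y to its left, z up, the work surface at z = 0. Lengths are in mm, angles in rad, forces in N, time in s.
With the tool pointing down it reaches from about 350 to 775 mm from the base axis. Payload 5.5 kg.
Tool frame: the origin (TCP) lies midway between the tips of the shut fingers; the grasp point (between the pads) lies 19 mm behind it; z points along the fingers, y is the line along which they close (so a half turn about z gives the same grasp; the last joint's range is limited). The gripper opens to 85 mm and grips with 20 to 120 N. Pads are 22 mm wide; open, the fingers measure 114 mm over their backs; the gripper's body (76 mm by 85 mm) begins 54 mm behind the grasp point. The pads swing forward as they close: fully open they stand 13 mm farther back than shut.
Start: joints at [-1.441, 0.313, 0.046, 1.304, 0, 1.431], TCP at [153.254, -554.243, 231.323] pointing down, gripper open.
Joint ranges: [-2.76, 2.76], [-0.86, 1.69], [-1.03, 1.26], [-2.2, 2.34], [-1.47, 1.5], [-3.14, 3.14]. Speed limits (rad/s): [2.57, 2.57, 3.14, 3.14, 3.14, 3.14].

## Interface

Orientations are given as a unit quaternion [w, x, y, z].
In Python, from plant import robot gives the robot as it stands. The module is installed in compiled form; this text tells all that it offers.
- The arm moves only by the shell command python3 -m jog 'ROWS' [FORCE]. ROWS is JSON, a list that holds one entry, the list of rows, each a list of 7 numbers: the shift along the world's x, y, z in m, then the turn, a rotation vector about the world's x, y, z in rad, then the closure, from -1 (fully open) to 1 (shut). A call has 1 to 5 rows; each row shifts and turns the commanded pose from where the row before left it; what a row does not reach is not made up. A row lasts 1/8 s, in which the tool goes at most 62.5 mm and 10.7 degrees, less where a joint would pass 70% of its speed; a pose out of reach is approached as far as the arm can. A call with a gripper value outside its range is refused whole. The fingers move at their own pace and stop on an object; FORCE is the grip in N (left out, the last holds). Time passes only in rows, so rows that do not move let the fingers close. It gives the time, the measured TCP pose, the force, the opening and the grip force at its end, in the units of the state.
- robot.read_state(): the state, without advancing time (a new reading comes with each control period).
- robot.grab_frame(name): name is "scene" or "side" or "wrist"; returns a dict with "img" (480x640x3 uint8, red, green, blue), "camera_matrix" (3x3 intrinsics, pixels), "cam_to_world" (4x4, takes a point from camera to world coordinates); the wrist camera has in their place "mount" (4x4, takes a point from camera to tool coordinates, whose origin is the TCP and whose axes are the flange's). Camera axes: x right, y up, looking along -z (the intrinsics and any distortion apply to the point x, -y, -z); pixel columns grow to the right and rows downward; lengths in mm; the calibration is good to about 2 mm. The wrist camera is an equidistant fisheye: a pixel r from the principal point sees the ray r / f radians off the axis. A picture is of the moment at which its call begins: read the wrist's pose just before it. There is no depth.
- robot.finish_job(): hands the job in; it is judged then, once.
The state is a dict: "time": time; "q": joint angles; "joint_velocities": joint speeds; "effort": joint torques, N m; "tool_pos": TCP position; "eef_rot": TCP orientation; "wrist_force": force on the tool from outside, world axes, zero at the start; "moment": the same for the moment, N m; "opening": finger opening in mm; "gripper_force": force on a finger pad.
Only numpy, scipy, OpenCV 4.12 (cv2) and the standard library are available. Lean on these libraries where they do the work, as an engineer would, in place of code of your own. Each camera call takes 0.05 s, during which the arm holds its last target. There are 200 camera calls.

## Task

Three thumb screws are started in square gauge nuts on the sloping rack. Try every one there, clockwise as far as it will go: turn those that run freely down until they seat, and leave them in the rack. Any screw that jams early must be lifted out with its nut and set down, not dropped, standing upright in the steel reject tray; leave the other things on the bench where they are.

Things in the scene. Friction and masses are not known exactly. Their poses are not given: they have to be found in the camera images.
- rack: Fixed steel test rack, 300 (y) x 100 mm. Origin: centre of its underside. Its face slopes at 35 degrees, looking up and towards the rack's -x (the robot). Three square pockets, 35 mm wide and 12 mm deep, lie in a row along y at -85, 0 and +85 mm; each pocket floor's centre is at x = 0, 55 mm above the bench.
- wing_a (a point): Centre of the wing of a brass thumb screw, one of three alike, in any order. The wing is a plate 34 mm long (point y), 8 mm thick (x), 20 mm tall (z). Its z: screw axis, out of the nut, 35 degrees off vertical in the rack. The centre is 24 mm above the nut's top; below the wing a 12 mm neck and a 20 mm collar 4 mm thick. Pulling the wing lifts screw and nut together (about 0.2 kg).
- screw_a (a joint): Turn of this screw in its nut, rad, growing clockwise seen from the wing. At 0 the wing lies along the rack's row, at 1.57 up and down the slope. Starts at 0 to 0.5. A good screw turns freely (0.03 N m) to a firm seat at 1.65; a bad one turns as easily at first but jams against a firm stop at about 0.7. The wing moves under 1 mm along its axis.
- nut_a: Square steel gauge nut, 32 x 32 x 24 mm, carrying screw_a; loose in a pocket of the rack, half of its height standing proud. Origin: centre of its underside; z is the screw's axis. Its underside is 48 mm below the wing's centre.
- wing_b (a point): Centre of the wing of a brass thumb screw, one of three alike, in any order. The wing is a plate 34 mm long (point y), 8 mm thick (x), 20 mm tall (z). Its z: screw axis, out of the nut, 35 degrees off vertical in the rack. The centre is 24 mm above the nut's top; below the wing a 12 mm neck and a 20 mm collar 4 mm thick. Pulling the wing lifts screw and nut together (about 0.2 kg).
- screw_b (a joint): Turn of this screw in its nut, rad, growing clockwise seen from the wing. At 0 the wing lies along the rack's row, at 1.57 up and down the slope. Starts at 0 to 0.5. A good screw turns freely (0.03 N m) to a firm seat at 1.65; a bad one turns as easily at first but jams against a firm stop at about 0.7. The wing moves under 1 mm along its axis.
- nut_b: Square steel gauge nut, 32 x 32 x 24 mm, carrying screw_b; loose in a pocket of the rack, half of its height standing proud. Origin: centre of its underside; z is the screw's axis. Its underside is 48 mm below the wing's centre.
- wing_c (a point): Centre of the wing of a brass thumb screw, one of three alike, in any order. The wing is a plate 34 mm long (point y), 8 mm thick (x), 20 mm tall (z). Its z: screw axis, out of the nut, 35 degrees off vertical in the rack. The centre is 24 mm above the nut's top; below the wing a 12 mm neck and a 20 mm collar 4 mm thick. Pulling the wing lifts screw and nut together (about 0.2 kg).
- screw_c (a joint): Turn of this screw in its nut, rad, growing clockwise seen from the wing. At 0 the wing lies along the rack's row, at 1.57 up and down the slope. Starts at 0 to 0.5. A good screw turns freely (0.03 N m) to a firm seat at 1.65; a bad one turns as easily at first but jams against a firm stop at about 0.7. The wing moves under 1 mm along its axis.
- nut_c: Square steel gauge nut, 32 x 32 x 24 mm, carrying screw_c; loose in a pocket of the rack, half of its height standing proud. Origin: centre of its underside; z is the screw's axis. Its underside is 48 mm below the wing's centre.
- tray: Fixed open steel reject tray on the bench, 160 (x) x 140 (y) x 30 mm high, walls and floor 5 mm thick, empty. Origin: centre of its underside.
- weight_big: large turned cast-iron core weight, 64 mm across, 62 mm high; loose, to be left alone. Origin: centre of its underside.
- weight_small: smaller cast-iron core weight, 54 mm across, 52 mm high; loose, to be left alone. Origin: centre of its underside.
- probe: copper vent probe with wooden handle lying flat, about 180 mm long, 14 mm high; loose, to be left alone. Origin: centre of its underside, about the middle of its length.
- core_box: resin core box half, 120 x 150 x 46 mm (two 6 mm dowels on top); loose, to be left alone. Origin: centre of its underside.
- rammer: turned boxwood rammer standing upright, 68 mm across, 148 mm high; loose, to be left alone. Origin: centre of its underside.
- parallel: steel parallel block, 90 x 22 x 30 mm; loose, to be left alone. Origin: centre of its underside.
Mind the look-alikes: they are no part of the job. Of the things like the tray, leave any that is green; of the rest the smaller one is meant.

How it is judged:
By the outcome, as a careful person would: the job done as asked, in the order asked, and still so for the second after the job is handed in, with the robot touching nothing.
It also fails if it takes over 67 s, if anything falls off the work surface, if the arm or the gripper's body presses on something with over 40 N, if the wrist force passes 120 N, or if a joint passes its speed limit or range.

## Working session

There is one attempt and no reset: what is moved stays moved. The work goes in short steps, Python scripts to look and compute and a shell command to move; the robot and the scene stay as the last step left them, time stands still between calls to the robot, and variables do not carry over. Pictures are saved under pics/ and viewed, at most 11 in all, crops included, and the job is handed in when it is done.

```bash
mkdir -p pics; python3 - <<'E'
from plant import robot
import cv2,numpy as np
s=robot.read_state();print(s)
for n in ("scene","side"):
    f=robot.grab_frame(n);cv2.imwrite(f"pics/{n}0.png",f["img"][:,:,::-1]);print(n,f["camera_matrix"].tolist(),np.round(f["cam_to_world"],4).tolist(),[k for k in f])
    np.savez(f"{n}.npz",img=f["img"],K=f["camera_matrix"],T=f["cam_to_world"])
f=robot.grab_frame("wrist");cv2.imwrite("pics/wrist0.png",f["img"][:,:,::-1]);print(f["camera_matrix"],f["mount"])
E
```

```text
{'time': 0.0, 'q': array([-1.44059457e+00,  3.14018552e-01,  4.49839790e-02,  1.30360671e+00,
        5.86454411e-06,  1.43120283e+00]), 'joint_velocities': array([ 3.07860307e-04, -4.19541521e-04, -2.34003597e-05,  1.70608308e-03,
        2.21761820e-03,  9.74943518e-04]), 'effort': array([-6.22047501e-04, -4.80627930e+01,  2.98532814e+01,  1.91851758e-02,
       -1.88406370e-04,  1.07788236e-05]), 'tool_pos': array([ 153.18611122, -553.68879416,  230.40059585]), 'eef_rot': array([-9.22451700e-04,  9.90914683e-01,  1.34488808e-01,  7.26404489e-06]), 'wrist_force': array([ 0.7652856 , -0.2399703 ,  0.82967076]), 'moment': array([ 0.02615963, -0.00245266, -0.01769279]), 'gripper_force': 0.0, 'opening': 85.46761357087397}
scene [[435.1061056936266, 0.0, 318.8182031508567], [0.0, 435.1061056936266, 237.14136810086976], [0.0, 0.0, 1.0]] [[0.8203, -0.3252, 0.4705, 909.0718], [0.5719, 0.4648, -0.6759, -665.6734], [0.0012, 0.8235, 0.5673, 653.1295], [0.0, 0.0, 0.0, 1.0]] ['img', 'camera_matrix', 'cam_to_world']
side [[618.0566048837857, 0.0, 325.33068528015707], [0.0, 618.0566048837857, 238.38709925174163], [0.0, 0.0, 1.0]] [[-0.9869, 0.1172, -0.1109, 282.8575], [-0.1601, -0.6272, 0.7622, 1228.8087], [0.0198, 0.77, 0.6378, 1138.5483], [0.0, 0.0, 0.0, 1.0]] ['img', 'camera_matrix', 'cam_to_world']
[[371.64829954   0.         318.25253391]
 [  0.         371.64829954 237.4802202 ]
 [  0.           0.           1.        ]] [[ 1.22096023e-03  9.63076629e-01  2.69224658e-01  6.81212982e+01]
 [ 9.99998970e-01 -9.72741356e-04 -1.05538071e-03 -8.21821684e-01]
 [-7.54526539e-04  2.69225670e-01 -9.63076824e-01 -1.40954244e+02]
 [ 0.00000000e+00  0.00000000e+00  0.00000000e+00  1.00000000e+00]]
```

View pics/scene0.png

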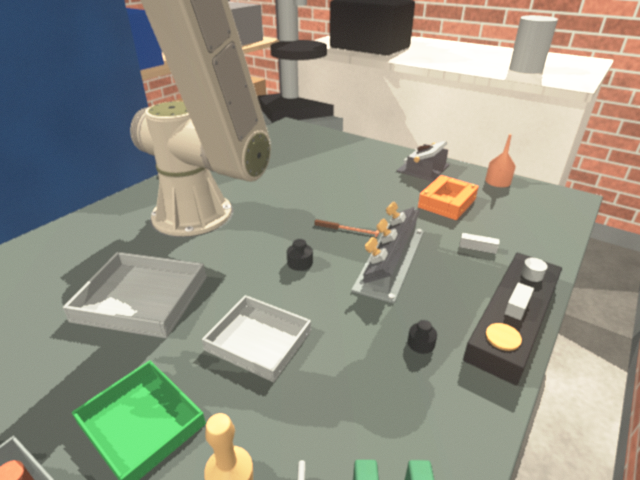

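View pics/side0.png

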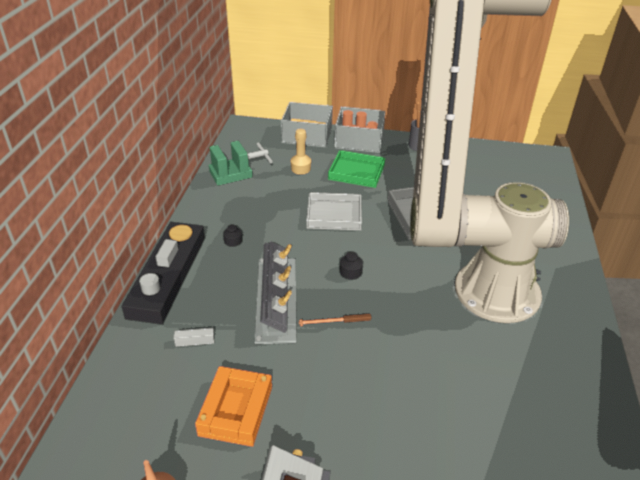

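Tray candidates in the scene view are a large grey one at (140,292), a smaller grey one at (258,337) and a green one at (140,420). The smaller grey one fits: green is excluded, and it is the smaller of the rest. I'll confirm it and the rack in one enlarged crop.

```bash
cat > h.py <<'E'
import numpy as np,cv2
from scipy.spatial.transform import Rotation as R
D={n:np.load(n+".npz") for n in("scene","side")}
def ray(n,u,v):
    K,T=D[n]["K"],D[n]["T"];d=T[:3,:3]@np.array([(u-K[0,2])/K[0,0],-(v-K[1,2])/K[1,1],-1]);return T[:3,3],d/np.linalg.norm(d)
def plane(n,u,v,z):
    o,d=ray(n,u,v);return o+d*(z-o[2])/d[2]
def tri(*obs):
    A=0;b=0
    for o in obs:
        c,d=ray(*o);P=np.eye(3)-np.outer(d,d);A=A+P;b=b+P@c
    return np.linalg.solve(A,b)
def proj(n,p):
    K,T=D[n]["K"],D[n]["T"];c=(np.asarray(p)-T[:3,3])@T[:3,:3];return K[0,0]*c[0]/-c[2]+K[0,2],K[1,2]-K[1,1]*c[1]/-c[2]
E
python3 - <<'E'
from h import *
a=D["scene"]["img"][195:305,345:435];b=D["side"]["img"][235:345,250:310];c=D["scene"]["img"][295:385,195:320]
r=lambda i,s:cv2.resize(i,None,fx=s,fy=s,interpolation=cv2.INTER_CUBIC)
o=np.zeros((600,800,3),np.uint8)
x=r(a,4);o[:440,:360]=x;x=r(b,4);o[:440,360:600]=x;x=r(c,1.6);o[:144,600:800]=x
cv2.imwrite("pics/c1.png",o[:440,:,::-1])
for s in [(374,248),(285,254)],[(384,230),(286,272)],[(393,210),(285,297)]:
    print("wing",tri(("scene",*s[0]),("side",*s[1])).round(1))
for u,v in [(205,335),(247,300),(310,327),(266,374)]:print("tray top",plane("scene",u,v,30).round(1))
for u,v in [(307,195),(361,195),(362,229),(306,226)]:print("tray top side",plane("side",u,v,30).round(1))
E
```

```text
wing [560.1  49.4  82.7]
wing [544.4 121.2  86.5]
wing [525.3 210.1  90.2]
tray top [ 402.6 -316.5   30. ]
tray top [ 401.7 -198.7   30. ]
tray top [ 554.2 -185.4   30. ]
tray top [ 556.4 -318.6   30. ]
tray top side [ 564.4 -291.7   30. ]
tray top side [ 401.1 -322.8   30. ]
tray top side [ 378.9 -157.    30. ]
tray top side [ 539.3 -140.9   30. ]
```

View pics/c1.png

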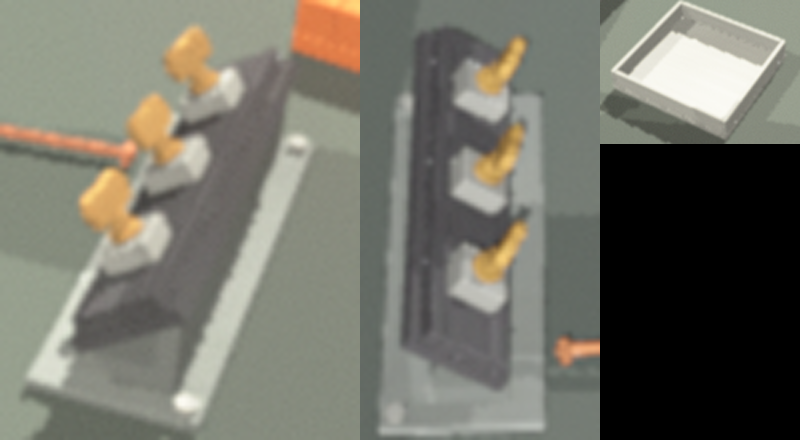

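The crop confirms it: the empty small grey tray is the one at scene (258,337), and the rack holds three wings. In the scene view they're near (372,244), (383,226) and (392,209); in the side view (289,248), (288,270) and (288,295).

```bash
python3 - <<'E'
from h import *
W=[]
for s in [(372,244.5),(288.5,248.5)],[(383.3,225.5),(288,270.5)],[(392.3,208.8),(288,295.5)]:
    p=tri(("scene",*s[0]),("side",*s[1]));W.append(p);print("wing",p.round(1),[(np.round(proj(n,p),1)) for n in D])
d=W[2]-W[0];print(d,np.linalg.norm(d),"yaw",np.arctan2(-d[0],d[1]))
for u,v in [(351,292.5),(395,301),(423,230)]:print("plate",plane("scene",u,v,5).round(1))
for u,v in [(256,343),(296,342),(296,260),(259,260)]:print("plate side",plane("side",u,v,5).round(1))
E
```

```text
wing [555.   42.2  95.3] [array([370.3, 244. ]), array([287. , 248.8])]
wing [539.1 124.8  95.4] [array([381.6, 225.1]), array([286.4, 270.8])]
wing [520.9 208.5  93.7] [array([391. , 208.5]), array([286.6, 295.8])]
[-34.09392252 166.2850578   -1.58433365] 169.7516601190527 yaw 0.2022302557386715
plate [553.7 -29.9   5. ]
plate [646.1   1.2   5. ]
plate [581.9 295.2   5. ]
plate side [579.7 289.9   5. ]
plate side [486.7 270.    5. ]
plate side [544.5 -18.8   5. ]
plate side [ 6.444e+02 -3.000e-01  5.000e+00]
```

```bash
python3 -m jog '[[[0,0.02,0.045,0,0,-0.1,-1],[0.022,0.044,0.045,0,0,-0.11,-1],[0.022,0.044,0,0,0,-0.11,-1],[0.022,0.044,0,0,0,-0.11,-1],[0.022,0.044,0,0,0,-0.11,-1]]]' 40
python3 -m jog '[[[0.022,0.044,0,0,0,-0.11,-1],[0.022,0.044,0,0,0,-0.11,-1],[0.022,0.044,0,0,0,-0.11,-1],[0.022,0.044,0,0,0,-0.11,-1],[0.022,0.044,0,0,0,-0.11,-1]]]'
python3 -c "
from plant import robot;s=robot.read_state();print(s['q'],s['tool_pos'],s['eef_rot'])"
```

```text
time: 0.78
tool_pos: [240.3, -359.5, 318.4]
eef_rot: [0.0, 0.991, -0.137, 0.0]
wrist_force: [0.6, 0.8, 0.6]
opening: 85.4
gripper_force: 0.0
time: 1.4
tool_pos: [316.2, -173.6, 318.4]
eef_rot: [-0.02, 0.928, -0.371, 0.007]
wrist_force: [-0.6, -0.4, -0.7]
opening: 85.6
gripper_force: 0.0
[-0.76151025 -0.12355448 -0.23157985  1.46405746  0.04176995  3.14129918] [ 316.19550434 -173.5907266   318.43510592] [-0.01962581  0.92823114 -0.37141677  0.00716657]
```

```bash
r='[[[0.011,0.019,0,0,0,0.186,-1],[0.011,0.019,0,0,0,0.186,-1],[0.011,0.019,0,0,0,0.186,-1],[0.011,0.019,0,0,0,0.186,-1],[0.011,0.019,0,0,0,0.186,-1]]]'
python3 -m jog '[[[0.011,0.019,0,0,0,0.186,-1],[0.011,0.019,0,0,0,0.186,-1],[0.011,0.019,0,0,0,0.186,-1],[0.011,0.019,0,0,0,0.186,-1],[0.011,0.019,0,0,0,0.186,-1]]]' >/dev/null
python3 -m jog '[[[0.011,0.019,0,0,0,0.186,-1],[0.011,0.019,0,0,0,0.186,-1],[0.011,0.019,0,0,0,0.186,-1],[0.011,0.019,0,0,0,0.186,-1],[0.011,0.019,0,0,0,0.186,-1]]]' >/dev/null
python3 -m jog '[[[0.011,0.019,0,0,0,0.186,-1],[0.011,0.019,0,0,0,0.186,-1],[0.011,0.019,0,0,0,0.186,-1],[0.011,0.019,0,0,0,0.186,-1],[0.011,0.019,0,0,0,0.186,-1]]]'
python3 -m jog '[[[0,0,-0.01,0,0,0.186,-1],[0,0,-0.01,0,0,0.186,-1],[0,0,-0.01,0,0,0.186,-1],[0,0,-0.01,0,0,0.186,-1],[0,0,-0.01,0,0,0.186,-1]]]' >/dev/null
python3 -m jog '[[[0,0,-0.01,0,0,0.186,-1],[0,0,-0.01,0,0,0.186,-1],[0,0,-0.01,0,0,0.186,-1],[0,0,-0.01,0,0,0.186,-1],[0,0,-0.01,0,0,0.186,-1]]]'
python3 -c "
from plant import robot;s=robot.read_state();print(s['q'],s['tool_pos'],s['eef_rot'])"
```

```text
time: 3.28
tool_pos: [479.7, 108.3, 318.2]
eef_rot: [-0.01, 0.529, 0.848, -0.017]
wrist_force: [0.1, 0.1, 0.1]
opening: 85.4
gripper_force: 0.0
time: 4.53
tool_pos: [479.2, 107.6, 217.9]
eef_rot: [0.007, -0.364, 0.931, -0.018]
wrist_force: [-0.1, 0.1, -0.5]
opening: 85.5
gripper_force: 0.0
[ 0.07649363  0.1380135  -0.21261225  1.19514456 -0.03095274 -0.66822776] [479.21290594 107.64524822 217.91127372] [ 0.00745567 -0.36356295  0.93135707 -0.01845004]
```

```bash
cat >> h.py <<'E'
from plant import robot
YAW=.2022;MID=np.array([538.3,125.2,94.5])
def setup(yaw=YAW):
    ry=np.array([-np.sin(yaw),np.cos(yaw),0]);n=np.array([-np.sin(.6109)*np.cos(yaw),-np.sin(.6109)*np.sin(yaw),np.cos(.6109)])
    return ry,n
ry,n=setup()
def Rt(th,tilt=True):
    z=-n if tilt else np.array([0,0,-1.]);x=-ry;y=np.cross(z,x)
    return R.from_matrix(np.c_[x,y,z])*R.from_euler('z',th)
def cur():
    s=robot.read_state();q=s['eef_rot'];return s,np.array(s['tool_pos']),R.from_quat([q[1],q[2],q[3],q[0]])
def go(p,rt,verbose=True):
    s,c,r=cur();d=(np.asarray(p)-c)/1000;w=(rt*r.inv()).as_rotvec()
    print("shift",d.round(4),"rot",w.round(4),"rows>=",round(max(np.linalg.norm(d)/.0625,np.linalg.norm(w)/.186),1))
E
python3 - <<'E'
from h import *
go(MID+100*n,Rt(0));print(cur()[0]['q'])
go(MID+100*n,Rt(0,False))
E
```

```text
shift [ 0.0029  0.006  -0.0415] rot [-0.1836 -0.5675  0.9994] rows>= 6.3
[ 0.07649363  0.1380135  -0.21261225  1.19514456 -0.03095274 -0.66822776]
shift [ 0.0029  0.006  -0.0415] rot [0.0123 0.0398 1.0285] rows>= 5.5
```

```bash
python3 -m jog '[[[0.001,0.001,0,-0.0262,-0.0811,0.1428,-1],[0.001,0.001,0,-0.0262,-0.0811,0.1428,-1],[0.001,0.001,0,-0.0262,-0.0811,0.1428,-1],[0,0.001,-0.010,-0.0262,-0.0811,0.1428,-1],[0,0.001,-0.010,-0.0262,-0.0811,0.1428,-1]]]' >/dev/null
python3 -m jog '[[[0,0.001,-0.010,-0.0262,-0.0811,0.1428,-1],[0,0,-0.010,-0.0262,-0.0811,0.1428,-1],[0,0,0,0,0,0,-1]]]'
python3 - <<'E'
from h import *
go(MID+100*n,Rt(0));s,p,r=cur();print(s['q'],s['moment'])
f=robot.grab_frame("wrist");cv2.imwrite("pics/w1.png",f["img"][:,:,::-1]);np.savez("w1.npz",img=f["img"],K=f["camera_matrix"],M=f["mount"],p=p,q=r.as_quat())
E
```

```text
time: 5.52
tool_pos: [479.4, 112.9, 175.6]
eef_rot: [-0.232, 0.737, -0.607, 0.187]
wrist_force: [-0.5, -0.1, -0.3]
opening: 85.1
gripper_force: 0.0
shift [0.0027 0.0007 0.0008] rot [-0.0045 -0.0058  0.0077] rows>= 0.1
[-0.0046996  -0.25545641 -0.88533146  0.3448684   0.11746786 -1.7321219 ] [-0.1075637   0.55011025 -0.03873186]
```

View pics/w1.png

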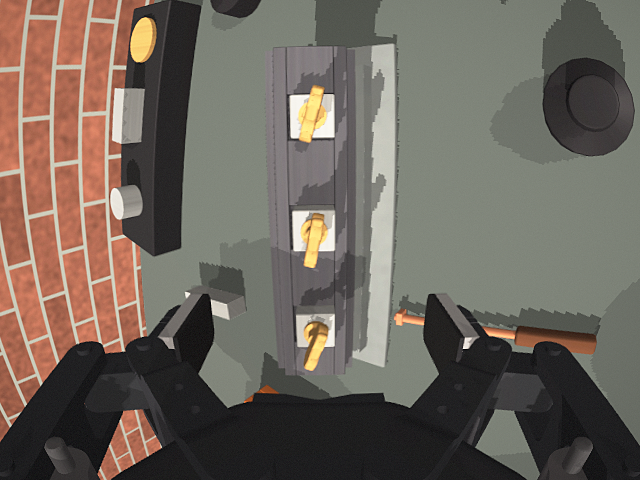

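The wrist view shows the three wings at (313,112), (315,240) and (316,346), turned about 0.2, 0.1 and 0.35 rad clockwise. I'll refine their positions from this.

```bash
cat >> h.py <<'E'
def wray(f,u,v):
    K,M=f["K"],f["M"];dx,dy=u-K[0,2],v-K[1,2];r=np.hypot(dx,dy);t=r/K[0,0]
    d=np.array([np.sin(t)*dx/r,-np.sin(t)*dy/r,-np.cos(t)]);q=R.from_quat(f["q"])
    return f["p"]+q.apply(M[:3,3]),q.apply(M[:3,:3]@d)
def won(f,u,v,P,N):
    o,d=wray(f,u,v);return o+d*((P-o)@N)/(d@N)
E
python3 - <<'E'
from h import *
f=np.load("w1.npz")
def loc(p):
    e=p-MID;return np.array([e@np.cross(ry,n),e@ry]).round(1)  # downslope/upslope coordinate, along row
# nut top corner centres (plane 24 below wing centre), collar/wing top at +10
for c in [(311.5,116),(314,231),(315.5,331)]: 
    p=won(f,*c,MID-24*n,n);print("nut",p.round(1),loc(p),"wing",(p+24*n).round(1))
for a,b in [((318,86),(304,141)),((318,213),(310,267)),((326,321),(307,370))]:
    A=won(f,*a,MID+10*n,n);B=won(f,*b,MID+10*n,n);d=loc(A)-loc(B);m=(A+B)/2-10*n
    print("wing",m.round(1),loc(m),"len",np.linalg.norm(d),d)
# crop enlarged
i=f["img"][75:385,265:375];x=cv2.resize(i,None,fx=2.5,fy=2.5,interpolation=cv2.INTER_CUBIC)
y=np.hstack([x[:390],x[385:775]]);cv2.imwrite("pics/w1c.png",y[:,:,::-1]);print(y.shape)
E
```

```text
nut [567.9  47.6  74.6] [ -0.4 -82. ] wing [554.4  44.8  94.3]
nut [550.3 129.6  74.1] [-1.4  1.9] wing [536.8 126.8  93.7]
nut [533.2 212.3  73.9] [-1.6 86.4] wing [519.7 209.6  93.6]
wing [554.3  45.   94.2] [ -0.5 -81.8] len 35.53266103178877 [ -8.9 -34.4]
wing [537.2 124.4  93.6] [-1.5 -0.5] len 36.9423875784985 [ -5.7 -36.5]
wing [520.5 203.2  93.2] [-2.2 80. ] len 45.157502145269284 [-14.4 -42.8]
(390, 550, 3)
```

View pics/w1c.png

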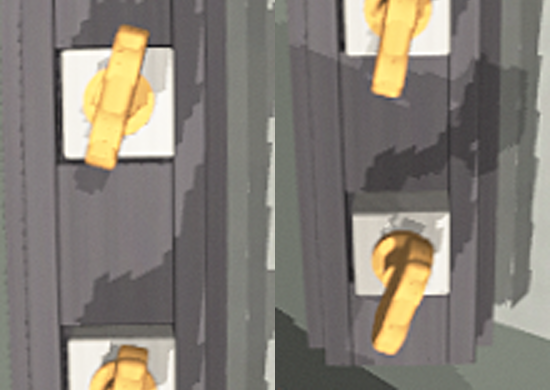

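```bash
cat >> h.py <<'E'
W=[np.array([554.6,44.7,94.3]),np.array([537.3,126.8,93.8]),np.array([520.5,210,93.7])]
E
python3 - <<'E'
from h import *
go(W[0]+40*n,Rt(.25))
print((-50*n/1000).round(4), (Rt(0).as_matrix()[:,2]*.18).round(4))
E
```

```text
shift [ 0.0507 -0.073  -0.0506] rot [ 0.1355  0.0255 -0.1964] rows>= 1.6
[ 0.0281  0.0058 -0.041 ] [ 0.1011  0.0207 -0.1474]
```

```bash
python3 -m jog '[[[0.017,-0.0243,-0.0169,0.0452,0.0085,-0.0655,-0.2],[0.017,-0.0243,-0.0169,0.0452,0.0085,-0.0655,-0.2],[0.0167,-0.0243,-0.0168,0.0452,0.0085,-0.0655,-0.2],[0,0,0,0,0,0,-0.2],[0,0,0,0,0,0,-0.2]]]'
python3 -c "
from h import *
go(W[0]-10*n,Rt(.25));s,p,r=cur();print(s['wrist_force'],s['q'])
f=robot.grab_frame('wrist');cv2.imwrite('pics/w2.png',f['img'][100:,:,::-1])"
```

```text
time: 6.2
tool_pos: [534.0, 40.9, 128.6]
eef_rot: [0.256, -0.659, 0.689, -0.16]
wrist_force: [0.5, 0.7, 0.1]
opening: 51.3
gripper_force: 0.0
shift [ 0.0262  0.005  -0.0425] rot [ 0.001   0.0029 -0.003 ] rows>= 0.8
[0.4649674  0.68606184 0.13968801] [-0.20450424 -0.08360557 -0.89224351  0.18817338  0.23018208 -1.66277582]
```

View pics/w2.png

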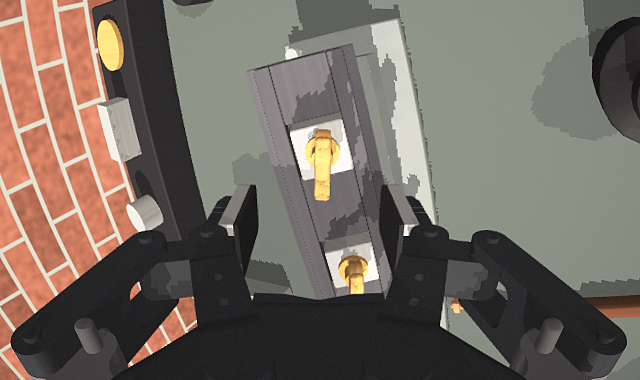

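The wing at (322,270 in the full frame) is aligned and centred between the fingers. Now descending and gripping.

```bash
python3 -m jog '[[[0.0131,0.0025,-0.0212,0,0,0,-0.2],[0.0131,0.0025,-0.0213,0,0,0,-0.2],[0,0,0,0,0,0,-0.2],[0,0,0,0,0,0,0.3]]]' 30
cat >> h.py <<'E'
def rep(i,th):
    s,p,r=cur();e=p-W[i];m=r.as_matrix();f=np.array(s['wrist_force'])
    ang=(Rt(0).inv()*r).as_rotvec()
    print("ax h",round(e@n,1),"slope",round(e@np.cross(ry,n),1),"row",round(e@ry,1),"th",ang.round(3),"F tool",(m.T@f).round(1),"M tool",(m.T@np.array(s['moment'])).round(3),"open",round(s['opening'],1),"grip",round(s['gripper_force'],1),"t",round(s['time'],2),"q",np.round(s['q'],2))
E
python3 -c "
from h import *
rep(0,.25)"
python3 -m jog '[[[0,0,0,0,0,0,1],[0,0,0,0,0,0,1],[0,0,0,0,0,0,1],[0,0,0,0,0,0,1]]]' 30
python3 -c "
from h import *
rep(0,.25);print((Rt(0).as_matrix()[:,2]*.15).round(4))"
```

```text
time: 6.75
tool_pos: [559.3, 46.3, 86.2]
eef_rot: [0.256, -0.659, 0.688, -0.161]
wrist_force: [-0.1, -0.1, 0.3]
opening: 34.5
gripper_force: 0.0
ax h -9.4 slope -0.6 row 0.7 th [ 0.003 -0.001  0.245] F tool [ 0.1 -0.1 -0.3] M tool [-0.497  0.127 -0.007] open 34.5 grip 0.0 t 6.75 q [-0.18  0.04 -0.91  0.04  0.22 -1.64]
time: 7.25
tool_pos: [560.1, 45.7, 87.1]
eef_rot: [0.257, -0.659, 0.688, -0.161]
wrist_force: [-3.2, 1.1, 5.6]
opening: 7.4
gripper_force: 42.2
ax h -9.1 slope 0.4 row -0.1 th [ 0.006 -0.001  0.246] F tool [-1.8 -0.4 -6.3] M tool [-0.522 -0.071  0.019] open 7.4 grip 42.2 t 7.25 q [-0.18  0.04 -0.91  0.04  0.22 -1.64]
[ 0.0843  0.0173 -0.1229]
```

```bash
python3 -m jog '[[[0,0,0,0.0843,0.0173,-0.1229,1],[0,0,0,0.0843,0.0173,-0.1229,1],[0,0,0,0,0,0,1]]]'
python3 -c "
from h import *
rep(0,.25)"
python3 -m jog '[[[0,0,0,0.0843,0.0173,-0.1229,1],[0,0,0,0.0843,0.0173,-0.1229,1],[0,0,0,0,0,0,1]]]'
python3 -c "
from h import *
rep(0,.25)"
```

```text
time: 7.62
tool_pos: [560.3, 45.7, 87.3]
eef_rot: [0.278, -0.548, 0.779, -0.122]
wrist_force: [-2.8, -0.0, 5.4]
opening: 7.2
gripper_force: 42.0
ax h -9.1 slope 0.8 row -0.2 th [ 0.006 -0.001  0.547] F tool [-0.9 -0.5 -6. ] M tool [-0.449  0.09   0.047] open 7.2 grip 42.0 t 7.62 q [-0.18  0.04 -0.91  0.03  0.22 -1.34]
time: 8.0
tool_pos: [561.5, 45.7, 88.2]
eef_rot: [0.294, -0.426, 0.852, -0.08]
wrist_force: [-0.9, 1.2, 4.9]
opening: 7.2
gripper_force: 42.5
ax h -8.9 slope 2.2 row -0.4 th [ 0.008 -0.002  0.845] F tool [-2.6 -0.5 -4.4] M tool [-0.142 -0.16  -0.533] open 7.2 grip 42.5 t 8.0 q [-0.18  0.04 -0.91  0.03  0.21 -1.04]
```

Screw 0 jams at about 0.7: the moment jumped to -0.53 N m. I'll relax it, release, and go on to the middle screw.

```bash
python3 -m jog '[[[0,0,0,-0.067,-0.014,0.098,1],[0,0,0,0,0,0,-0.2],[0,0,0,0,0,0,-0.2],[0,0,0,0,0,0,-0.2]]]'
python3 -c "
from h import *
rep(0,0);go(W[0]+50*n,Rt(.5))"
python3 -m jog '[[[-0.013,-0.0025,0.021,0,0,0,-0.2],[-0.013,-0.0025,0.021,0,0,0,-0.2],[-0.013,-0.0025,0.021,0,0,0,-0.2],[0,0,0,0,0,0,-0.2]]]'
python3 -c "
from h import *
rep(0,0);go(W[1]+40*n,Rt(.15))"
```

```text
time: 8.5
tool_pos: [559.2, 45.7, 85.3]
eef_rot: [0.286, -0.476, 0.826, -0.095]
wrist_force: [1.0, -0.7, 0.2]
opening: 51.4
gripper_force: 0.0
ax h -10.1 slope -1.4 row 0.0 th [ 0.003 -0.     0.728] F tool [ 0.1 -1.2  0.4] M tool [-0.375  0.336  0.013] open 51.4 grip 0.0 t 8.5 q [-0.18  0.05 -0.91  0.03  0.21 -1.16]
shift [-0.0327 -0.0067  0.05  ] rot [-0.1282 -0.0236  0.1871] rows>= 1.2
time: 9.0
tool_pos: [521.0, 37.9, 150.2]
eef_rot: [0.288, -0.476, 0.826, -0.097]
wrist_force: [0.2, -1.0, 0.1]
opening: 51.6
gripper_force: 0.0
ax h 65.4 slope 4.0 row 0.1 th [ 0.006 -0.     0.727] F tool [ 0.7 -0.7 -0.1] M tool [-0.395  0.349 -0.012] open 51.6 grip 0.0 t 9.0 q [-0.22 -0.15 -0.88  0.26  0.24 -1.19]
shift [-0.0062  0.0843 -0.0236] rot [-0.3252 -0.0602  0.4729] rows>= 3.1
```

```bash
python3 -m jog '[[[-0.0015,0.021,-0.006,-0.0813,-0.015,0.1182,-0.2],[-0.0015,0.021,-0.006,-0.0813,-0.015,0.1182,-0.2],[-0.0015,0.021,-0.006,-0.0813,-0.015,0.1182,-0.2],[-0.0017,0.0213,-0.0056,-0.0813,-0.0152,0.1183,-0.2],[0,0,0,0,0,0,-0.2]]]' >/dev/null
python3 -c "
from h import *
rep(1,0);go(W[1]-9*n,Rt(.15))"
```

```text
ax h 37.9 slope -3.1 row 1.8 th [-0.006 -0.001  0.149] F tool [ 0.4  0.7 -0.6] M tool [-0.52   0.051  0.008] open 51.0 grip 0.0 t 9.62 q [ 0.03 -0.1  -0.92  0.15  0.1  -1.57]
shift [ 0.0292  0.0041 -0.0366] rot [ 0.0005 -0.006  -0.0012] rows>= 0.8
```

```bash
python3 -m jog '[[[0.0145,0.002,-0.0183,0,0,0,-0.2],[0.0145,0.002,-0.0183,0,0,0,-0.2],[0,0,0,0,0,0,0.3],[0,0,0,0,0,0,1]]]' 30 >/dev/null
python3 -c "
from h import *
rep(1,.25)"
python3 -m jog '[[[0,0,0,0,0,0,1],[0,0,0,0,0,0,1],[0,0,0,0,0,0,1]]]' 30 >/dev/null
python3 -c "
from h import *
rep(1,.25)"
python3 -m jog '[[[0,0,0,0.0843,0.0173,-0.1229,1],[0,0,0,0.0843,0.0173,-0.1229,1],[0,0,0,0,0,0,1]]]' >/dev/null
python3 -c "
from h import *
rep(1,.25)"
```

```text
ax h -7.8 slope 1.0 row -1.8 th [-0.004  0.001  0.151] F tool [ 0.9 -0.9 -0.5] M tool [-0.563  0.069 -0.018] open 15.2 grip 0.0 t 10.12 q [ 0.03  0.03 -0.92  0.02  0.1  -1.56]
ax h -7.6 slope 1.3 row -1.4 th [-0.003  0.001  0.15 ] F tool [ 0.8  2.7 -0.8] M tool [-0.864  0.116 -0.   ] open 7.1 grip 34.6 t 10.5 q [ 0.03  0.03 -0.92  0.02  0.1  -1.56]
ax h -7.6 slope 1.2 row -1.3 th [-0.004  0.     0.448] F tool [ 1.1  1.6 -4. ] M tool [-0.926  0.377  0.015] open 7.0 grip 35.0 t 10.88 q [ 0.03  0.03 -0.92  0.02  0.1  -1.26]
```

```bash
python3 -m jog '[[[0,0,0,0.0843,0.0173,-0.1229,1],[0,0,0,0.0843,0.0173,-0.1229,1],[0,0,0,0,0,0,1]]]' >/dev/null
python3 -c "
from h import *
rep(1,.25)"
python3 -m jog '[[[0,0,0,0.0562,0.0115,-0.0819,1],[0,0,0,0,0,0,1]]]' >/dev/null
python3 -c "
from h import *
rep(1,.25)"
```

```text
ax h -7.6 slope 0.9 row -1.1 th [-0.004 -0.     0.748] F tool [ 0.5  2.1 -5.2] M tool [-0.888  0.621 -0.03 ] open 7.2 grip 35.2 t 11.25 q [ 0.03  0.03 -0.92  0.02  0.1  -0.96]
ax h -7.6 slope 0.9 row -1.1 th [-0.004 -0.001  0.847] F tool [ 1.   3.5 -6.1] M tool [-0.835  0.654  0.006] open 7.2 grip 35.2 t 11.5 q [ 0.03  0.03 -0.92  0.02  0.1  -0.86]
```

Screw 1 runs freely past 0.85, so it's good. Continuing to the seat.

```bash
python3 -m jog '[[[0,0,0,0.0843,0.0173,-0.1229,1],[0,0,0,0.0843,0.0173,-0.1229,1],[0,0,0,0,0,0,1]]]' >/dev/null
python3 -c "
from h import *
rep(1,.25)"
python3 -m jog '[[[0,0,0,0.0843,0.0173,-0.1229,1],[0,0,0,0.0843,0.0173,-0.1229,1],[0,0,0,0,0,0,1]]]' >/dev/null
python3 -c "
from h import *
rep(1,.25)"
```

```text
ax h -7.6 slope 0.7 row -0.8 th [-5.000e-03 -1.000e-03  1.148e+00] F tool [ 1.7  2.2 -5.7] M tool [-0.701  0.95  -0.036] open 7.0 grip 35.3 t 11.88 q [ 0.03  0.03 -0.92  0.02  0.1  -0.56]
ax h -7.6 slope 0.7 row -0.7 th [-0.005 -0.002  1.448] F tool [ 2.5  2.9 -6.7] M tool [-0.531  1.053  0.104] open 7.3 grip 35.3 t 12.25 q [ 0.03  0.03 -0.92  0.02  0.1  -0.26]
```

```bash
python3 -m jog '[[[0,0,0,0.0843,0.0173,-0.1229,1],[0,0,0,0.0448,0.0092,-0.0653,1],[0,0,0,0,0,0,1]]]' >/dev/null
python3 -c "
from h import *
rep(1,.25)"
python3 -m jog '[[[0,0,0,0.0337,0.0069,-0.0492,1],[0,0,0,0,0,0,1]]]' >/dev/null
python3 -c "
from h import *
rep(1,.25)"
```

```text
ax h -7.6 slope 0.8 row -0.5 th [-0.006 -0.003  1.677] F tool [ 3.6  2.7 -5.5] M tool [-0.471  1.107  0.054] open 7.2 grip 35.3 t 12.62 q [ 0.03  0.03 -0.92  0.02  0.1  -0.04]
ax h -7.6 slope 0.8 row -0.4 th [-0.006 -0.003  1.737] F tool [ 2.5  3.4 -5.5] M tool [-0.436  1.127  0.054] open 7.0 grip 35.3 t 12.88 q [ 0.03  0.03 -0.92  0.02  0.1   0.02]
```

```bash
python3 -m jog '[[[0,0,0,0.0337,0.0069,-0.0492,1],[0,0,0,0,0,0,1]]]' >/dev/null
python3 -c "
from h import *
rep(1,.25)"
python3 -m jog '[[[0,0,0,0.0337,0.0069,-0.0492,1],[0,0,0,0,0,0,1]]]' >/dev/null
python3 -c "
from h import *
rep(1,.25)"
```

```text
ax h -7.6 slope 0.7 row -0.3 th [-0.006 -0.003  1.795] F tool [ 2.4  2.7 -6.2] M tool [-0.423  1.243 -0.482] open 6.9 grip 37.1 t 13.12 q [ 0.03  0.03 -0.92  0.02  0.1   0.08]
ax h -7.6 slope 0.7 row -0.2 th [-0.006 -0.003  1.854] F tool [ 4.2  2.2 -7.2] M tool [-0.274  1.354 -0.998] open 7.0 grip 51.4 t 13.38 q [ 0.03  0.03 -0.92  0.02  0.1   0.14]
```

Seated: the moment rose firmly to -1.0 N m. Releasing and moving to screw 2.

```bash
python3 -m jog '[[[0,0,0,-0.0506,-0.0104,0.0737,1],[0,0,0,0,0,0,-0.2],[0,0,0,0,0,0,-0.2],[0,0,0,0,0,0,-0.2]]]' >/dev/null
python3 -c "
from h import *
rep(1,0)"
python3 -m jog '[[[-0.013,-0.0025,0.019,0,0,0,-0.2],[-0.013,-0.0025,0.019,0,0,0,-0.2],[-0.013,-0.0025,0.019,0,0,0,-0.2],[0,0,0,0,0,0,-0.2]]]' >/dev/null
python3 -c "
from h import *
rep(1,0);go(W[2]+40*n,Rt(.3))
s,p,r=cur()
f=robot.grab_frame('wrist');cv2.imwrite('pics/w3.png',f['img'][:,:,::-1])"
```

```text
ax h -7.8 slope 2.1 row -1.7 th [-0.002 -0.002  1.77 ] F tool [ 0.6 -0.6 -0.6] M tool [ 0.16   0.489 -0.009] open 51.1 grip 0.0 t 13.88 q [ 0.03  0.03 -0.92  0.01  0.1   0.06]
ax h 62.7 slope 3.4 row -1.3 th [ 0.    -0.005  1.77 ] F tool [ 0.  -0.7  0.6] M tool [0.08  0.506 0.023] open 51.1 grip 0.0 t 14.38 q [ 0.01 -0.16 -0.9   0.22  0.11  0.04]
shift [-0.007   0.0865 -0.0206] rot [-0.8295 -0.1691  1.2014] rows>= 7.9
```

View pics/w3.png

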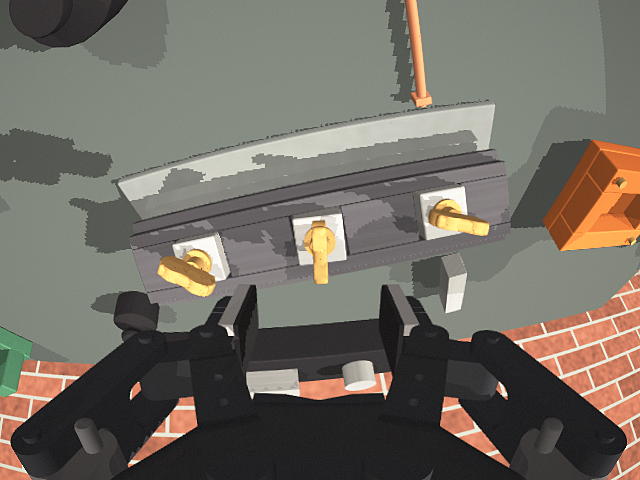

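The middle wing (319,255) now lies along the slope, the left wing (188,275) is the jammed one, and the right one (460,217) is still untried. All nuts are in their pockets.

```bash
python3 -m jog '[[[-0.001,0.0108,-0.0026,-0.1037,-0.0211,0.1502,-0.2],[-0.001,0.0108,-0.0026,-0.1037,-0.0211,0.1502,-0.2],[-0.001,0.0108,-0.0026,-0.1037,-0.0211,0.1502,-0.2],[-0.001,0.0108,-0.0026,-0.1037,-0.0211,0.1502,-0.2],[-0.001,0.0108,-0.0026,-0.1037,-0.0211,0.1502,-0.2]]]' >/dev/null
python3 -m jog '[[[-0.001,0.0108,-0.0026,-0.1037,-0.0211,0.1502,-0.2],[-0.001,0.0108,-0.0026,-0.1037,-0.0211,0.1502,-0.2],[0,0.0108,-0.0024,-0.1037,-0.0211,0.1502,-0.2],[0,0,0,0,0,0,-0.2]]]' >/dev/null
python3 -c "
from h import *
rep(2,0);go(W[2]-9*n,Rt(.3))"
```

```text
ax h 37.9 slope -2.7 row 0.7 th [-0.003  0.004  0.301] F tool [ 0.3 -0.9  0. ] M tool [-0.491  0.155 -0.007] open 51.6 grip 0.0 t 15.55 q [ 0.27 -0.07 -0.9   0.13 -0.04 -1.22]
shift [ 0.0286  0.0051 -0.0369] rot [ 0.0027 -0.0029  0.0026] rows>= 0.8
```

```bash
python3 -m jog '[[[0.0138,0.0026,-0.0189,0,0,0,-0.2],[0.0137,0.0026,-0.0189,0,0,0,-0.2],[0,0,0,0,0,0,0.3],[0,0,0,0,0,0,1]]]' 30 >/dev/null
python3 -c "
from h import *
rep(2,.25)"
python3 -m jog '[[[0,0,0,0,0,0,1],[0,0,0,0,0,0,1],[0,0,0,0,0,0,1]]]' 30 >/dev/null
python3 -c "
from h import *
rep(2,.25)"
python3 -m jog '[[[0,0,0,0.0843,0.0173,-0.1229,1],[0,0,0,0.0562,0.0115,-0.0819,1],[0,0,0,0,0,0,1]]]' >/dev/null
python3 -c "
from h import *
rep(2,.25)"
```

```text
ax h -8.0 slope -1.0 row -0.5 th [-0.002  0.004  0.302] F tool [ 0.5  0.7 -0.6] M tool [-0.471  0.128  0.006] open 15.2 grip 0.0 t 16.05 q [ 0.26  0.05 -0.9   0.01 -0.04 -1.22]
ax h -7.7 slope -0.1 row -0.2 th [-0.     0.004  0.3  ] F tool [-0.6 -0.4  1. ] M tool [-0.485  0.199 -0.02 ] open 7.3 grip 33.9 t 16.43 q [ 0.26  0.05 -0.9   0.01 -0.04 -1.22]
ax h -7.8 slope -0.2 row -0.1 th [-0.001  0.003  0.549] F tool [ 0.2  0.4 -3.3] M tool [-0.475  0.345 -0.038] open 6.8 grip 34.5 t 16.8 q [ 0.26  0.05 -0.9   0.01 -0.04 -0.98]
```

```bash
python3 -m jog '[[[0,0,0,0.0562,0.0115,-0.0819,1],[0,0,0,0.0562,0.0115,-0.0819,1],[0,0,0,0,0,0,1]]]' >/dev/null
python3 -c "
from h import *
rep(2,.25)"
python3 -m jog '[[[0,0,0,0.0562,0.0115,-0.0819,1],[0,0,0,0,0,0,1]]]' >/dev/null
python3 -c "
from h import *
rep(2,.25)"
```

```text
ax h -7.8 slope -0.3 row -0.0 th [-0.001  0.003  0.747] F tool [-0.6  1.6 -5.1] M tool [-0.505  0.323  0.022] open 7.3 grip 34.8 t 17.18 q [ 0.26  0.05 -0.9   0.01 -0.03 -0.78]
ax h -7.8 slope -0.3 row -0.0 th [-0.002  0.003  0.847] F tool [-0.3  0.9 -7.3] M tool [-0.594  0.435  0.067] open 7.0 grip 35.0 t 17.43 q [ 0.26  0.05 -0.9   0.01 -0.03 -0.68]
```

```bash
python3 -m jog '[[[0,0,0,0.0562,0.0115,-0.0819,1],[0,0,0,0,0,0,1]]]' >/dev/null
python3 -c "
from h import *
rep(2,.25)"
python3 -m jog '[[[0,0,0,0.0562,0.0115,-0.0819,1],[0,0,0,0,0,0,1]]]' >/dev/null
python3 -c "
from h import *
rep(2,.25)"
```

```text
ax h -7.8 slope -0.3 row 0.0 th [-0.002  0.003  0.947] F tool [ 0.5  0.4 -7.8] M tool [-0.595  0.541  0.035] open 7.2 grip 35.1 t 17.68 q [ 0.26  0.05 -0.9   0.01 -0.03 -0.58]
ax h -7.8 slope -0.3 row 0.1 th [-0.002  0.003  1.047] F tool [-0.2  1.5 -7.9] M tool [-0.577  0.547  0.042] open 7.1 grip 35.1 t 17.93 q [ 0.26  0.05 -0.9   0.01 -0.03 -0.48]
```

Screw 2 is free past the jam angle, so it's good. Turning on towards the seat.

```bash
python3 -m jog '[[[0,0,0,0.0843,0.0173,-0.1229,1],[0,0,0,0.0843,0.0173,-0.1229,1],[0,0,0,0.0843,0.0173,-0.1229,1],[0,0,0,0.0562,0.0115,-0.0819,1],[0,0,0,0,0,0,1]]]' >/dev/null
python3 -c "
from h import *
rep(2,.25)"
python3 -m jog '[[[0,0,0,0.0562,0.0115,-0.0819,1],[0,0,0,0,0,0,1]]]' >/dev/null
python3 -c "
from h import *
rep(2,.25)"
```

```text
ax h -7.8 slope -0.4 row 0.3 th [-0.004  0.002  1.597] F tool [ 0.9  1.9 -7.5] M tool [-0.361  0.767  0.021] open 7.0 grip 35.0 t 18.55 q [ 0.26  0.05 -0.9   0.01 -0.03  0.07]
ax h -7.8 slope 0.2 row -0.2 th [-0.003  0.002  1.697] F tool [ 0.4  0.1 -7.4] M tool [0.019 0.574 0.004] open 6.9 grip 35.0 t 18.8 q [ 0.26  0.05 -0.9   0.01 -0.03  0.17]
```

```bash
python3 -m jog '[[[0,0,0,0.0337,0.0069,-0.0492,1],[0,0,0,0,0,0,1]]]' >/dev/null
python3 -c "
from h import *
rep(2,.25)"
python3 -m jog '[[[0,0,0,0.0337,0.0069,-0.0492,1],[0,0,0,0,0,0,1]]]' >/dev/null
python3 -c "
from h import *
rep(2,.25)"
```

```text
ax h -7.8 slope 0.9 row 0.0 th [-0.002  0.     1.756] F tool [-0.8  0.9 -5.6] M tool [-0.142  0.393 -0.105] open 6.8 grip 34.9 t 19.05 q [ 0.26  0.05 -0.9   0.01 -0.03  0.23]
ax h -7.8 slope 1.0 row 0.0 th [-0.002  0.     1.815] F tool [-1.5  1.1 -6. ] M tool [-0.103  0.297 -0.702] open 7.3 grip 40.5 t 19.3 q [ 0.26  0.05 -0.9   0.01 -0.03  0.29]
```

Seated as well. One small nip more, then release and go back to screw 0.

```bash
python3 -m jog '[[[0,0,0,0.0225,0.0046,-0.0328,1],[0,0,0,0,0,0,1]]]' >/dev/null
python3 -c "
from h import *
rep(2,.25)"
python3 -m jog '[[[0,0,0,-0.0506,-0.0104,0.0737,1],[0,0,0,0,0,0,-0.2],[0,0,0,0,0,0,-0.2],[0,0,0,0,0,0,-0.2]]]' >/dev/null
python3 -m jog '[[[-0.013,-0.0025,0.019,0,0,0,-0.2],[-0.013,-0.0025,0.019,0,0,0,-0.2],[-0.013,-0.0025,0.019,0,0,0,-0.2],[0,0,0,0,0,0,-0.2]]]' >/dev/null
python3 -c "
from h import *
rep(2,0);go(W[0]+50*n,Rt(.75))"
```

```text
ax h -7.8 slope 1.0 row 0.1 th [-0.002 -0.     1.854] F tool [-1.2 -0.  -5.9] M tool [-0.05   0.287 -0.999] open 7.2 grip 51.0 t 19.55 q [ 0.26  0.05 -0.9   0.01 -0.03  0.33]
ax h 62.4 slope 1.0 row 0.4 th [-1.00e-03 -0.00e+00  1.77e+00] F tool [-0.6  0.3  0.6] M tool [ 0.076  0.464 -0.01 ] open 51.4 grip 0.0 t 20.55 q [ 0.26 -0.13 -0.88  0.2  -0.03  0.25]
shift [ 0.0403 -0.1644 -0.0101] rot [-0.5735 -0.1188  0.8353] rows>= 5.5
```

```bash
python3 -m jog '[[[0.0067,-0.0274,0,-0.0956,-0.0198,0.1392,-0.2],[0.0067,-0.0274,0,-0.0956,-0.0198,0.1392,-0.2],[0.0067,-0.0274,0,-0.0956,-0.0198,0.1392,-0.2],[0.0067,-0.0274,0,-0.0956,-0.0198,0.1392,-0.2],[0.0067,-0.0274,0,-0.0956,-0.0198,0.1392,-0.2]]]' >/dev/null
python3 -m jog '[[[0.0067,-0.0274,-0.010,-0.0956,-0.0198,0.1392,-0.2],[0,0,0,0,0,0,-0.2],[0,0,0,0,0,0,-0.2]]]' >/dev/null
python3 - <<'E'
from h import *
rep(0,0);go(W[0]-9*n,Rt(.75))
s,p,r=cur();f=robot.grab_frame('wrist');cv2.imwrite('pics/w4.png',f['img'][:,:,::-1])
E
```

```text
ax h 48.6 slope -2.1 row 0.2 th [-0.002  0.003  0.753] F tool [ 0.3  0.5 -0.2] M tool [-0.389  0.325  0.012] open 51.3 grip 0.0 t 21.55 q [-0.21 -0.11 -0.89  0.21  0.23 -1.16]
shift [ 0.0341  0.0068 -0.046 ] rot [ 0.0007 -0.0027  0.0036] rows>= 0.9
```

View pics/w4.png

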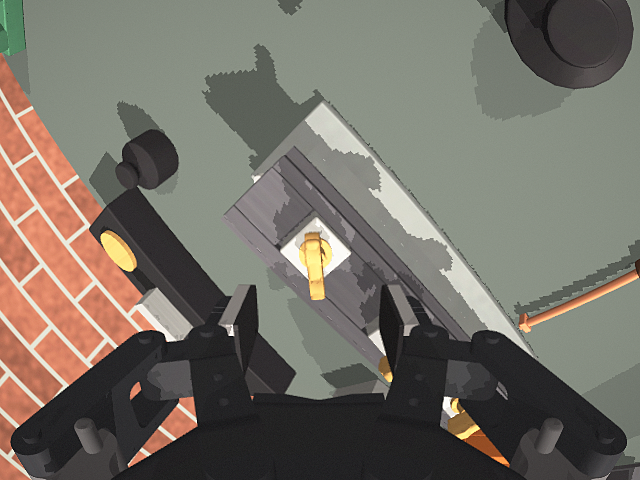

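The jammed wing (315,265) is aligned between the fingers. Descending, gripping harder and lifting along its axis.

```bash
python3 -m jog '[[[0.0167,0.0034,-0.0233,0,0,0,-0.2],[0.0167,0.0034,-0.0232,0,0,0,-0.2],[0,0,0,0,0,0,-0.1],[0,0,0,0,0,0,0.3]]]' 30 >/dev/null
python3 -m jog '[[[0,0,0,0,0,0,1],[0,0,0,0,0,0,1],[0,0,0,0,0,0,1],[0,0,0,0,0,0,1],[0,0,0,0,0,0,1]]]' 70 >/dev/null
python3 -c "
from h import *
rep(0,.25)"
python3 -m jog '[[[-0.0045,-0.0009,0.0066,0,0,0,1],[-0.0045,-0.0009,0.0066,0,0,0,1],[-0.0045,-0.0009,0.0066,0,0,0,1],[-0.0056,-0.0011,0.0082,0,0,0,1],[0,0,0,0,0,0,1]]]' >/dev/null
python3 -c "
from h import *
rep(0,.25);s=robot.read_state();print(s['wrist_force'])"
```

```text
ax h -7.5 slope 1.1 row -0.4 th [0.002 0.003 0.75 ] F tool [-0.6 -0.2 -8.3] M tool [-0.439  0.31  -0.112] open 6.1 grip 70.0 t 22.73 q [-0.18  0.04 -0.9   0.05  0.21 -1.14]
ax h 26.4 slope 0.2 row -0.1 th [0.001 0.003 0.75 ] F tool [1.1 0.4 2. ] M tool [-0.572  0.526  0.037] open 6.1 grip 68.8 t 23.35 q [-0.2  -0.05 -0.9   0.15  0.22 -1.15]
[ 0.35251316 -0.48940267 -2.23152711]
```

```bash
python3 -m jog '[[[-0.01,0,0.025,0,0,0,1],[-0.01,0,0.04,0,0,0,1],[-0.01,-0.01,0.04,-0.0205,0.0998,0,1],[-0.005,-0.03,0.02,-0.0205,0.0998,0,1],[0,-0.04,0,-0.0205,0.0998,0,1]]]' >/dev/null
python3 -m jog '[[[0,-0.045,0,-0.0205,0.0998,0,1],[0,-0.045,0,-0.0205,0.0998,0,1],[0,-0.04,0,-0.0205,0.0998,0,1],[0,-0.02,0,0,0,0,1],[0,0,0,0,0,0,1]]]'
python3 - <<'E'
from h import *
s,p,r=cur();print(r.as_matrix()[:,2].round(3),s['q'].round(2))
f=robot.grab_frame('wrist');cv2.imwrite('pics/w5.png',f['img'][:,:,::-1]);np.savez("w5.npz",img=f["img"],K=f["camera_matrix"],M=f["mount"],p=p,q=r.as_quat())
E
```

```text
time: 24.6
tool_pos: [505.3, -189.1, 239.5]
eef_rot: [-0.001, -0.489, 0.872, -0.001]
wrist_force: [-0.8, 0.5, -2.4]
opening: 6.0
gripper_force: 69.0
[-0.    -0.002 -1.   ] [-0.51  0.24 -0.03  1.3  -0.   -1.53]
```

View pics/w5.png

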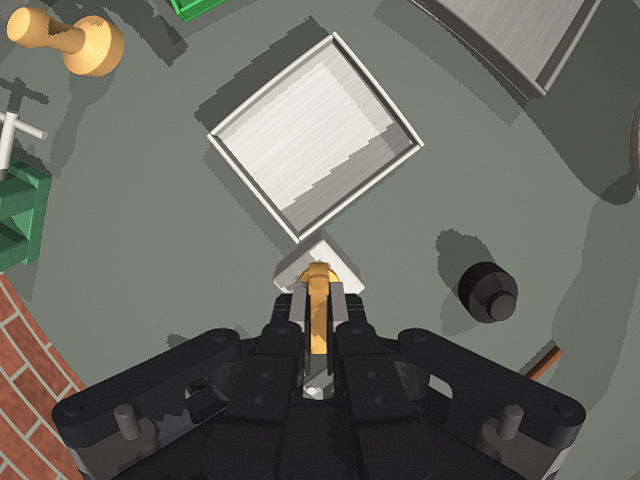

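The screw is held upright; the tray's rim corners are at (336,34), (423,144), (300,241) and (208,137).

```bash
python3 - <<'E'
from h import *
f=np.load("w5.npz");C=[won(f,u,v,np.array([0,0,30.]),np.array([0,0,1.])) for u,v in[(336,34),(423,144),(300,241),(208,137)]]
print(np.round(C,1).tolist());c=np.mean(C,0);print(c,[np.linalg.norm(C[i]-C[i-1]).round(0) for i in range(4)])
s,p,r=cur();print((c-p)/1000,(c-p)[2])
E
```

```text
[[403.5, -323.2, 30.0], [386.3, -190.6, 30.0], [537.6, -169.9, 30.0], [558.5, -304.1, 30.0]]
[ 471.47648811 -246.96542427   30.        ] [np.float64(156.0), np.float64(134.0), np.float64(153.0), np.float64(136.0)]
[-0.033365   -0.05888778 -0.20997328] -209.97328124704256
```

```bash
python3 -m jog '[[[-0.017,-0.03,0,0,0,0,1],[-0.016,-0.029,-0.03,0,0,0,1],[0,0,-0.05,0,0,0,1],[0,0,-0.05,0,0,0,1],[0,0,-0.04,0,0,0,1]]]' >/dev/null
python3 -m jog '[[[0,0,-0.01,0,0,0,1],[0,0,0,0,0,0,1],[0,0,0,0,0,0,1]]]'
python3 - <<'E'
from h import *
f=robot.grab_frame('wrist');g=robot.grab_frame('scene')
a=f['img'][60:360,170:470];b=cv2.resize(g['img'][250:390,180:340],(480,420),interpolation=cv2.INTER_CUBIC)
o=np.zeros((420,780,3),np.uint8);o[:300,:300]=a;o[:,300:]=b;cv2.imwrite('pics/p1.png',o[:,:,::-1])
E
```

```text
time: 25.65
tool_pos: [473.6, -247.9, 62.5]
eef_rot: [-0.0, -0.49, 0.872, -0.003]
wrist_force: [-0.6, -0.7, -2.1]
opening: 6.2
gripper_force: 68.9
```

View pics/p1.png

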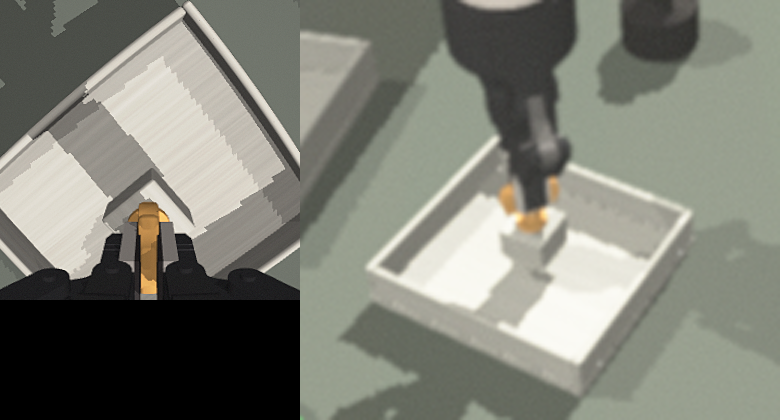

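The nut hangs upright inside the tray, clear of the walls. Lowering gently until it touches.

```bash
python3 -m jog '[[[0,0,-0.006,0,0,0,1],[0,0,-0.005,0,0,0,1],[0,0,0,0,0,0,1],[0,0,0,0,0,0,1]]]' | grep -E "pos|wrist"
python3 -m jog '[[[0,0,-0.002,0,0,0,1],[0,0,-0.001,0,0,0,1],[0,0,0,0,0,0,1]]]'| grep -E "pos|wrist"
```

```text
tool_pos: [472.1, -247.2, 49.1]
wrist_force: [0.8, 0.1, -2.0]
tool_pos: [472.3, -247.3, 46.7]
wrist_force: [-0.4, 0.7, 3.2]
```

Contact is made: the vertical force went from -2 to +3 N. Opening.

```bash
python3 -m jog '[[[0,0,0,0,0,0,0.7],[0,0,0,0,0,0,0.5],[0,0,0,0,0,0,0.3],[0,0,0,0,0,0,0.1],[0,0,0,0,0,0,0.1]]]' 20 | grep -E "pos|wrist|open"
python3 -m jog '[[[0,0,0.01,0,0,0,0.1],[0,0,0.03,0,0,0,0.1],[0,0,0.05,0,0,0,0.1],[0,0,0.05,0,0,0,0.1],[0,0.02,0.04,0,0,0,-0.2]]]'| grep -E "time|pos|wrist"
python3 -m jog '[[[0,0.03,0.02,0,0,0,-0.2],[-0.02,0.03,0,0,0,0,-0.2],[-0.02,0.03,0,0,0,0,-0.2],[0,0,0,0,0,0,-0.2]]]'| grep -E "time|pos|wrist"
python3 - <<'E'
from h import *
f=robot.grab_frame('side');g=robot.grab_frame('scene')
b=cv2.resize(g['img'][190:390,190:440],(500,400),interpolation=cv2.INTER_CUBIC)
a=cv2.resize(f['img'][180:350,240:380],(300,364),interpolation=cv2.INTER_CUBIC)
o=np.zeros((400,800,3),np.uint8);o[:364,:300]=a;o[:,300:]=b;cv2.imwrite('pics/p2.png',o[:,:,::-1])
E
```

```text
tool_pos: [472.2, -247.3, 46.3]
wrist_force: [0.8, -0.6, 0.8]
opening: 38.0
time: 27.88
tool_pos: [472.7, -228.2, 229.3]
wrist_force: [-0.6, 0.3, -0.5]
time: 28.38
tool_pos: [431.0, -135.5, 247.4]
wrist_force: [0.2, 0.2, 0.4]
```

View pics/p2.png

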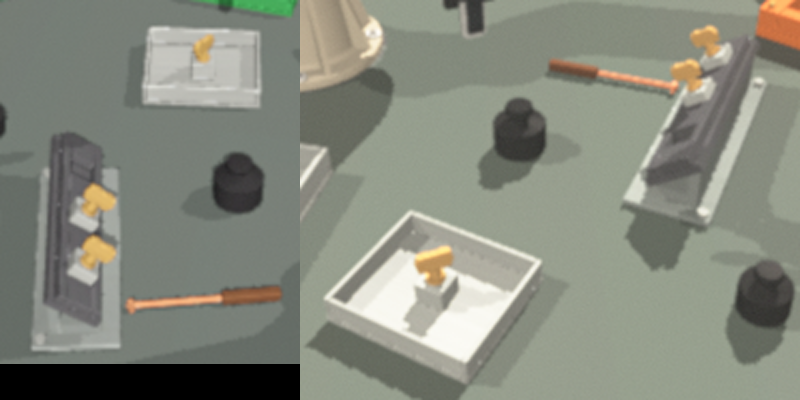

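The reject stands upright in the small grey tray (side crop (204,60), scene crop (435,275)). The two good screws are turned crosswise in the rack, and the other items haven't moved. Handing in.

```bash
python3 -c "
from plant import robot;print(robot.finish_job())"
```

```text
the job is handed in; nothing more can be done
None
```

All three screws were tried: the middle and +y screws ran down to a firm seat and stay in the rack, the -y screw jammed early and now stands upright with its nut in the smaller grey tray, and the job is handed in at about 28 s (no verdict shown).

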